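# Press a thick glass slide and present its notched end to the label reader

## Robot

A 6-joint arm with a two-finger parallel gripper is mounted at the origin on the work surface. World frame = base frame: x ahead of the robot, y to its left, z up, the work surface at z = 0. Lengths are in m, angles in rad, forces in N, time in s.
With the tool pointing down it reaches from about 0.3 to 0.775 m from the base axis. Payload 14.6 kg.
Tool frame: the origin (TCP) lies midway between the tips of the shut fingers; the grasp point (between the pads) lies r.grasp_offset behind it (r.grasp_offset is the distance from the TCP to the grasp point, in m); z points along the fingers, y is the line along which they close (so a half turn about z gives the same grasp; the last joint's range is limited). The gripper opens to 85 mm and grips with 20 to 120 N. Pads are 22 mm wide; open, the fingers measure 114 mm over their backs; the gripper's body (76 mm by 85 mm) begins 54 mm behind the grasp point. The pads swing forward as they close: fully open they stand 13 mm farther back than shut.
Start: joints at [-1.261, 0.3, 1.521, -0, 1.321, -0.067], TCP at [0.202, -0.511, 0.231] pointing down, gripper open.
Joint ranges: [-3.03, 3.03], [-0.79, 2.21], [0.23, 2.52], [-1.04, 4.18], [0, 3.07], [-2.55, 2.55]. Speed limits (rad/s): [2.22, 2.22, 2.57, 3.14, 3.14, 3.14].

## Interface

Orientations are given as a unit quaternion [w, x, y, z].
In Python, from plant import r gives the robot as it stands.
- The arm moves only by the tool drive_tool, never from a script. Its argument "increments" is a list of rows, each an object of numbers: "rx", "ry", "rz": the turn, a rotation vector about the tool's x, y, z in rad; "x", "y", "z": the shift along the tool's x, y, z in m; "hand": the closure, from 0 (fully open) to 1 (shut). A call has 1 to 8 rows; each row is the pose to reach, as a shift and turn from the pose commanded when the call began, along the tool's axes at that moment; what a row does not reach only later rows make up. A row lasts 1/10 s, in which the tool goes at most 50 mm and 8.59 degrees, less where a joint would pass 70% of its speed; a pose out of reach is approached as far as the arm can. A call with a gripper value outside its range is refused whole. The fingers move at their own pace and stop on an object; "force" is the grip in N (left out, the last holds). Time passes only in rows, so rows that repeat a pose let the fingers close. It gives the time, the measured TCP pose, the force, the opening and the grip force at its end, in the units of the state.
- r.get_state(): the state, without advancing time (a new reading comes with each control period).
- r.capture(name): name is "scene" or "side" or "wrist"; returns (picture, depth): 384x512x3 uint8, blue, green, red; 384x512 float32, m along the optical axis (not along the pixel's ray), 0 where there is no reading.
- r.camera_model(name): a dict with "intrinsics" (3x3 intrinsics, pixels), "k1" (the pictures are not rectified: a ray, as slopes to the right and down, at radius r is drawn at 1 + k1 r^2 times it, then the intrinsics apply), "xyz" and "attitude" of the camera in the world. Camera axes: x right, y down, z forward; pixel columns grow to the right and rows downward; lengths in m; the calibration is good to about 2 mm. A picture is of the moment at which its call begins: read the wrist's pose just before it. camera_model takes no time and is no camera call; for the wrist camera it gives the pose at the moment of the call.
- r.job_done(): hands the job in; it is judged then, once.
Trained networks look in the newest picture that a camera, given by its name, has taken for a name from the list of things; names that differ only in an ending like _2 or _b are one class to them, and where a whole thing is asked for, a point or a joint stands for the part that bears it (a point fixed in the world has none). Each returns a list of dicts, best first, with "score" (0 to 1); they miss things now and then, are a little off and sometimes report something else, mostly with a low value. They report only what shows in the picture. A call takes as long as a camera call. They do not tell look-alikes from the thing itself.
- r.look_for(camera, thing): "xyz" ([x, y, z] in m, in world coordinates, good to about 4 mm: the middle of the surface that is visible of it).
- r.cut_out(camera, thing): "pixels" (384x512 bool, what is visible of it).
The state is a dict: "time": time; "q": joint angles; "joint_velocities": joint speeds; "joint_efforts": joint torques, N m; "tcp_pos": TCP position; "tcp_rot": TCP orientation; "force": force on the tool from outside, world axes, zero at the start; "wrist_torque": the same for the moment, N m; "width": opening from 0.0 (shut) to 1.0 (fully open); "grip_force": force on a finger pad.
Only numpy, scipy, OpenCV 4.12 (cv2) and the standard library are available. Lean on these libraries where they do the work, as an engineer would, in place of code of your own. Each camera call takes 0.05 s, during which the arm holds its last target. There are 200 camera calls.

## Task

Pull the press lever down by its bar until its pad presses firmly on the glass slide, then ease it slowly all the way back up, never letting it snap. Then pick up the slide and hold it in mid-air before the label reader: level, frosted face up, its label end (both ends are frosted; the label end has a notch cut from one corner) pointing squarely at the centre of the round window, about 3 cm from it. Finish while still holding it there, not touching the reader, and leave the bottles and beaker alone.

Things in the scene. Friction and masses are not known exactly. Their poses are not given: they have to be found in the camera images.
- press: Fixed slide press on a black base. Origin at table height under the platen; z up, +x from platen to hinge. Base 200 x 156 x 10 (x -85 to +115). Platen: steel post, 34 diameter, top at z = 50, carrying the slide. Fork lever: two rails at y = +-63 (6 wide, 12 deep), joined by a beam with a rubber pad (30 diameter) 85 from the hinge and by the hand bar 150 from the hinge.
- press_hinge (a point): Lever's hinge axis (parallel to the press's y), at x = +85, z = 70 in the press frame, between two cheeks at y = +-72 (10 thick, tops at z = 82).
- press_lever (a joint): Lever angle, rad. 0 = up at its rest stop, leaning 20 degrees back, away from the platen (bar 51 beyond and 141 above the hinge). Grows as the bar is pulled to -x and down; at 1.92 it is level (bar at x = -65, z = 70), pad on the slide. A spring returns it: 1 to 2 N at the bar near the top, about 7 N at the bottom. Press on until it resists by 5 N more. Let go, it snaps up; ease it back over 3 s or more.
- lever_bar (a point): Middle of the lever's black round hand bar: 12 diameter, 120 free length between the rails, parallel to the press's y. Moves with the lever. It can be gripped from above, across the bar, with the tool pointing down all the way: the bar turns between the fingers.
- slide: Thick glass slide 90 x 40 x 6, 54 g. Origin: centre of its underside; x along its length to the notched label end, z out of the label face. Starts flat on the platen, label face up, turned any way, overhanging the post all round. Both ends have a white frosted band 16 long on top; the label end has a 10 x 10 notch in its -y corner (on the right when that end points away from you).
- slide_center (a point): Centre of the slide, half-way through its thickness.
- slide_end (a point): Middle of the edge of the notched label end, half-way through the thickness: 45 from slide_center along the slide's +x.
- reader: Fixed white label reader, a box 80 deep (x) x 100 wide (y) x 112 tall. Origin at the centre of its underside. Its window, a black ring 40 across with glass in it, is in the -x face (x = -40), centred at z = 85; the window looks along the reader's -x.
- reader_spot (a point): Point 30 in front of the centre of the reader's window, 85 above the table: where the label end (slide_end) is to be held, with the slide's +x along the reader's +x.
- dropper_center (a point): Bystander: small brown dropper bottle, 34 across, 85 tall; its centre, half-way up. Leave alone.
- beaker_center (a point): Bystander: small glass beaker, 54 across, 65 tall; its centre, half-way up. Leave alone.
- jar_center (a point): Bystander: squat capped jar, 44 across, 55 tall; its centre, half-way up. Leave alone.
Things that resemble listed ones, but are neither listed nor needed, are in the scene too. There is more than one size of the slide; the one meant has the size given above. Several things look just like the reader: the one meant starts farthest to the robot's right.

How it is judged:
On the way, in this order (a step that is already met when the one before it is completed fails the run):
1. the lever is pulled down so that its pad presses on the slide (value of joint press_lever above 1.85 rad and contact force between slide and press above 2 N), for 0.2 s.
2. the lever is eased back up to its rest (value of joint press_lever below 0.12 rad), for 0.2 s.
3. the slide is lifted off the platen in the fingers (contact force between slide and the fingers above 1 N and height (world z) of slide_center above 0.065 m), for 0.2 s.
At the end, for the whole second after the job is handed in: Slide held still in mid-air by the fingers alone, label up within 0.2 rad of level, middle of its notched end within 20 mm of the point 30 mm before the window centre, length within 0.2 rad of the window axis, touching neither reader nor press; lever back up (below 0.12 rad) (contact force between slide and the fingers above 1 N and height (world z) of slide_center above 0.06 m and distance between slide_end and reader_spot below 0.02 m and angle between the x axis of slide and the x axis of reader, either way round below 0.2 rad and angle between slide's own z axis and vertical below 0.2 rad and contact force between slide and reader below 0.05 N and contact force between slide and press below 0.05 N and linear speed of slide below 0.03 m/s and value of joint press_lever below 0.12 rad); the arm keeps its last pose, push and grip.
It fails at once if the lever snaps back (faster than 2 rad/s) (velocity of joint press_lever below -2 rad/s).
It fails at once if the slide strikes the reader (contact force between slide and reader above 1 N).
It fails at once if the slide is dropped (height (world z) of slide_center below 0.035 m).
It fails at once if a bottle or the beaker is knocked or moved (distance of any of dropper_center, beaker_center, jar_center from where it was at the start of the episode above 0.03 m).
It also fails if it takes over 72 s, if anything falls off the work surface, if the arm or the gripper's body presses on something with over 40 N, if the wrist force passes 120 N, or if a joint passes its speed limit or range.

## Working session

There is one attempt and no reset: what is moved stays moved. The work goes in short steps, Python scripts to look and compute and a tool call to move; the robot and the scene stay as the last step left them, time stands still between calls to the robot, and variables do not carry over. Pictures are saved under pics/ and viewed, at most 10 in all, crops included, and the job is handed in when it is done.

Besides the shell and the picture viewer there is one more tool, called after "Request:" as a command line: name --argument value ..., lists and objects as JSON in quotes. drive_tool: Moves the arm, as the interface text tells. Its arguments: {"type":"object","properties":{"increments":{"type":"array","items":{"type":"object","properties":{"rx":{"type":"number"},"ry":{"type":"number"},"rz":{"type":"number"},"x":{"type":"number"},"y":{"type":"number"},"z":{"type":"number"},"hand":{"type":"number"}}}},"force":{"type":"number"}},"required":["increments"]}

```bash
mkdir -p pics; ls; cat > h.py <<'E'
import numpy as np, cv2
from scipy.spatial.transform import Rotation as R
from plant import r
def rot(q): return R.from_quat([q[1],q[2],q[3],q[0]])
def cloud(cam,depth,m=None):
    m=m or r.camera_model(cam); K=np.array(m["intrinsics"]); k1=m["k1"]
    h,w=depth.shape; u,v=np.meshgrid(np.arange(w),np.arange(h))
    p=cv2.undistortPoints(np.stack([u,v],-1).reshape(-1,1,2).astype(float),K,np.array([k1,0,0,0.])).reshape(h,w,2)
    P=np.dstack([p[...,0]*depth,p[...,1]*depth,depth])
    a=np.array(m["attitude"]); Rm=a if a.shape==(3,3) else rot(a).as_matrix()
    return P@Rm.T+np.array(m["xyz"])
E
python3 - <<'E'
from h import *
print(r.get_state()); print(r.grasp_offset)
for c in ("scene","side"):
    m=r.camera_model(c); print(c,m)
    im,d=r.capture(c); cv2.imwrite(f"pics/{c}0.png",im); np.savez(f"{c}0.npz",im=im,d=d)
    for t in ("press","press_lever","lever_bar","slide","reader","dropper_center","beaker_center","jar_center"):
        print(c,t,[(np.round(x["xyz"],3).tolist(),round(x["score"],2)) for x in r.look_for(c,t)])
E
```

```text
pics
{'time': 0.0, 'q': array([-1.26062024e+00,  3.00481672e-01,  1.52161249e+00, -5.25515482e-06,
        1.32067710e+00, -6.66176399e-02]), 'joint_velocities': array([-7.28358625e-05,  2.10135076e-03, -2.15985007e-03, -2.44636028e-04,
       -9.19897144e-04, -1.01538676e-03]), 'joint_efforts': array([-1.57882137e-04, -5.43495226e+01, -3.61793911e+01, -6.69557107e-05,
        4.05838524e-03, -1.01781768e-05]), 'tcp_pos': array([ 0.20228121, -0.51119301,  0.23070222]), 'tcp_rot': array([-5.84632415e-04,  9.82305447e-01,  1.87284975e-01, -7.41145561e-05]), 'force': array([-0.2160153 ,  0.27134012, -0.35858764]), 'wrist_torque': array([ 0.04994933, -0.03716393,  0.05536317]), 'grip_force': 0.0, 'width': 1.0003240254458758}
0.0187
scene {'intrinsics': array([[461.16276242,   0.        , 259.57321312],
       [  0.        , 461.16276242, 183.4454915 ],
       [  0.        ,   0.        ,   1.        ]]), 'k1': -0.01316541296002772, 'xyz': array([1.2703552 , 0.01278347, 0.87523999]), 'attitude': array([-0.26867893,  0.66420021,  0.64160624, -0.27384509])}
scene press [([0.587, 0.103, 0.01
[... 723 characters left out ...]
736729483523, 'xyz': array([0.38309869, 0.6609295 , 0.72650262]), 'attitude': array([ 0.03307747, -0.09554455,  0.90014503, -0.42369334])}
side press [([0.562, 0.125, 0.007], 0.75)]
side press_lever [([0.613, 0.125, 0.162], 0.79)]
side lever_bar [([0.615, 0.121, 0.159], 0.75)]
side slide [([0.5, 0.109, 0.056], 0.94), ([0.516, 0.254, 0.002], 0.83), ([0.346, 0.174, 0.005], 0.77)]
side reader [([0.47, -0.15, 0.088], 0.81), ([0.464, -0.338, 0.107], 0.69), ([0.65, -0.064, 0.057], 0.19)]
side dropper_center [([0.648, -0.063, 0.058], 0.52)]
side beaker_center [([0.393, -0.017, 0.041], 0.77), ([0.648, -0.066, 0.058], 0.51)]
side jar_center [([0.442, 0.352, 0.05], 0.84), ([0.498, 0.112, 0.058], 0.3)]
```

```bash
python3 - <<'E'
from h import *
a=cv2.imread("pics/scene0.png"); b=cv2.imread("pics/side0.png")
cv2.imwrite("pics/both.png",cv2.resize(np.vstack([a,b]),(450,600)) if 0 else cv2.resize(np.hstack([a,b]),(800,300)))
cv2.imwrite("pics/scene1.png",cv2.resize(a,(800,600),interpolation=cv2.INTER_CUBIC))
cv2.imwrite("pics/side1.png",cv2.resize(b,(800,600),interpolation=cv2.INTER_CUBIC))
E
```

```text
(no output)
```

View pics/scene1.png

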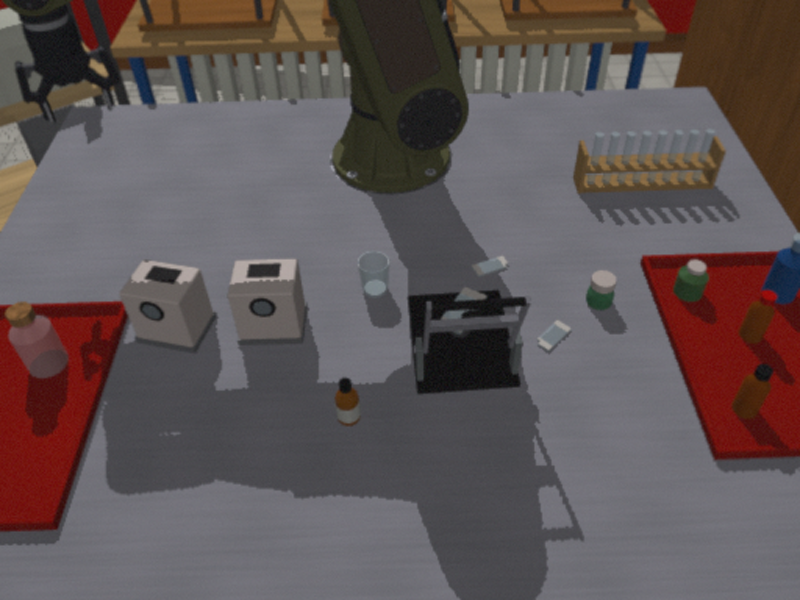

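View pics/side1.png

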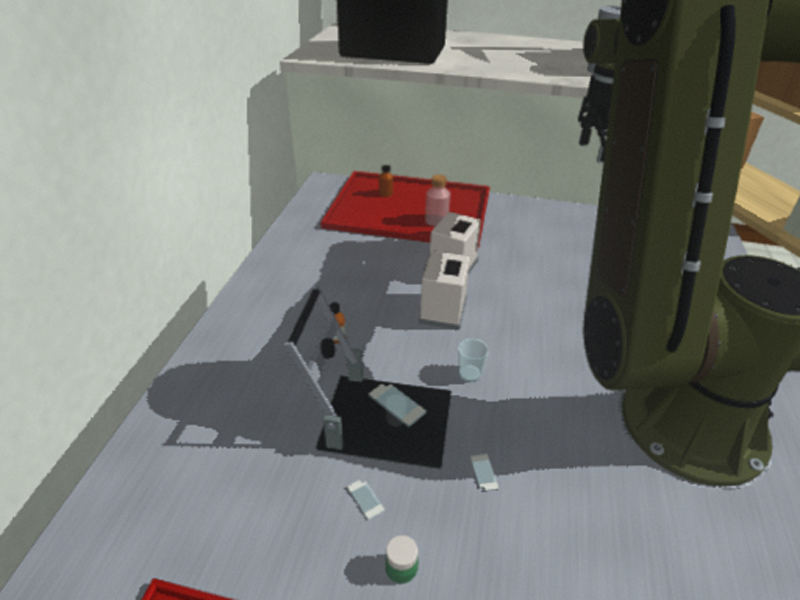

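The scene view (800x600) shows two look-alike readers at (165,305) and (267,300). The left one is farthest to the robot's right (y≈-0.35) and its window faces world +x. In the side view, the slide on the platen is at (398,404), with smaller look-alikes on the table at (484,472) and (365,499). The lever leans back with its bar at about (305,315). Next I'll measure the geometry.

```bash
cat > meas.py <<'E'
from h import *
for c in ("scene","side"):
    z=np.load(f"{c}0.npz"); im,d=z["im"],z["d"]; P=cloud(c,d); ok=d>0
    g=im.astype(int).max(2)
    X,Y,Z=P[...,0],P[...,1],P[...,2]
    def rect(m,n):
        q=P[m]; 
        if len(q)<5: print(c,n,len(q)); return
        rc=cv2.minAreaRect(q[:,:2].astype(np.float32)); print(c,n,len(q),"c",np.round(rc[0],4),"s",np.round(rc[1],4),"ang",round(rc[2],1),"z",np.round(np.median(q[:,2]),4),"mean",np.round(q.mean(0),4))
    nearp=ok&(abs(X-.53)<.16)&(abs(Y-.11)<.12)
    rect(nearp&(abs(Z-.01)<.006)&(g<45),"base")
    rect(nearp&(abs(Z-.056)<.006)&(X<.56),"slide")
    rect(nearp&(Z>.198),"bar")
    for n,cy in (("readerR",-.35),("readerL",-.19)):
        rect(ok&(abs(X-.47)<.08)&(abs(Y-cy)<.075)&(abs(Z-.112)<.006),n)
        m=ok&(abs(X-.5)<.08)&(abs(Y-cy)<.075)&(Z>.02)&(Z<.1)
        if m.sum()>50 and c=="scene":
            q=P[m]; q=q
            # window face: fit line in xy by RANSAC via cv2.fitLine huber
            l=cv2.fitLine(q[:,:2].astype(np.float32),cv2.DIST_HUBER,0,.001,.001).ravel(); print(n,"face line",np.round(l,4))
            for t in [(m&(g<70))]: print(" ring",t.sum(),np.round(P[t].mean(0),4),np.round(np.median(P[t],0),4))
E
python3 meas.py
python3 - <<'E'
import cv2
b=cv2.imread("pics/side0.png"); cv2.imwrite("pics/c1.png",cv2.resize(b[225:320,195:330],None,fx=5,fy=5,interpolation=cv2.INTER_CUBIC))
E
```

```text
scene base 2614 c [0.5175 0.1029] s [0.2042 0.1545] ang 2.3 z 0.0092 mean [0.5447 0.1025 0.0091]
scene slide 193 c [0.464  0.0516] s [0.1707 0.093 ] ang 57.6 z 0.0551 mean [0.4864 0.1061 0.0551]
scene bar 419 c [0.6394 0.1088] s [0.0123 0.1316] ang 2.9 z 0.2143 mean [0.6407 0.1087 0.2134]
scene readerR 998 c [ 0.4723 -0.3583] s [0.101  0.0849] ang 75.3 z 0.1112 mean [ 0.4755 -0.3576  0.1111]
readerR face line [ 0.0127 -0.9999  0.505  -0.3471]
 ring 121 [ 0.5121 -0.3684  0.0845] [ 0.5123 -0.3678  0.0846]
scene readerL 991 c [ 0.4692 -0.2003] s [0.1003 0.0842] ang 89.6 z 0.1112 mean [ 0.4734 -0.1998  0.1111]
readerL face line [ 0.0024  1.      0.509  -0.2009]
 ring 144 [ 0.5112 -0.2002  0.0836] [ 0.5111 -0.2001  0.0842]
side base 2812 c [0.5171 0.1081] s [0.1988 0.157 ] ang 2.6 z 0.0087 mean [0.5091 0.1182 0.0087]
side slide 518 c [0.4654 0.0474] s [0.186  0.0935] ang 59.9 z 0.055 mean [0.4921 0.1037 0.0551]
side bar 269 c [0.6352 0.1117] s [0.0172 0.1325] ang 2.3 z 0.2149 mean [0.6349 0.1216 0.2131]
side readerR 388 c [ 0.4712 -0.3555] s [0.1045 0.08  ] ang 74.9 z 0.1112 mean [ 0.4712 -0.3494  0.1111]
side readerL 520 c [ 0.4698 -0.1968] s [0.1044 0.0797] ang 88.8 z 0.1111 mean [ 0.4694 -0.1921  0.111 ]
```

View pics/c1.png

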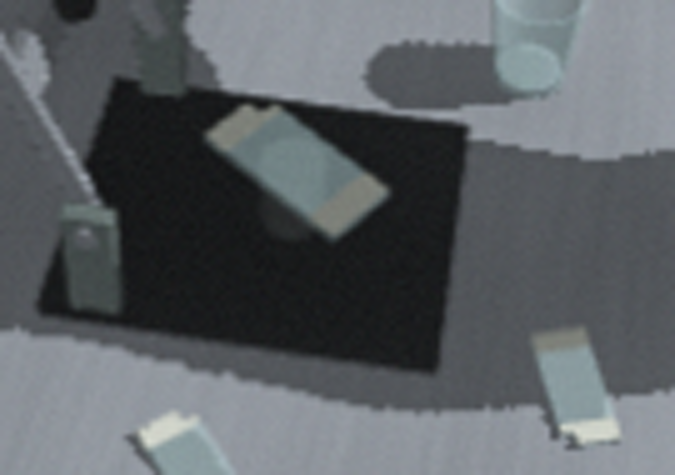

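The crop shows the slide on the platen. Its notched end is at the upper left (270,105), toward world +x/-y, and the notch is on the right as described. It is larger than the two table slides. Next I'll get its yaw and plan the first move.

```bash
cat >> h.py <<'E'
def target(pos,yaw,n=None,s=None):
    """rows to TCP pos with tool pointing down, tool x at yaw (rad)"""
    s=s or r.get_state(); T=rot(s["tcp_rot"]); 
    G=R.from_euler("z",yaw)*R.from_euler("x",np.pi)
    d=T.inv().apply(np.array(pos)-s["tcp_pos"]); w=(T.inv()*G).as_rotvec()
    print("shift",np.round(d,4),"rotvec",np.round(w,4)); return d,w
E
python3 - <<'E'
from h import *
for c in ("scene","side"):
    z=np.load(f"{c}0.npz"); im,d=z["im"],z["d"]; P=cloud(c,d)
    X,Y,Z=P[...,0],P[...,1],P[...,2]
    m=(d>0)&(np.hypot(X-.502,Y-.105)<.056)&(abs(Z-.056)<.004)
    n,l,st,_=cv2.connectedComponentsWithStats(m.astype(np.uint8)); m=l==1+np.argmax(st[1:,4])
    q=P[m]; rc=cv2.minAreaRect(q[:,:2].astype(np.float32)); print(c,len(q),rc,cv2.boxPoints(rc).round(4).tolist())
y=np.radians(2.4); c,s=np.cos(y),np.sin(y); H=np.array([.587,.1085,.07])
# grip 30 mm to -y of the bar middle; TCP 14 mm below the bar
def bar(t,off=-.03,dz=-.014):
    a=-.15*np.sin(t-np.radians(20)); return np.array([H[0]+a*c-off*s,H[1]+a*s+off*c,H[2]+.15*np.cos(t-np.radians(20))+dz])
print(bar(0),bar(1.92))
b=bar(0); target(b+[0,0,.07],np.radians(92.4))
E
```

```text
scene 109 ((0.47367292642593384, 0.12200509756803513), (0.04461333155632019, 0.03224201500415802), 65.95585632324219) [[0.4499000012874603, 0.10819999873638153], [0.47929999232292175, 0.09510000050067902], [0.4975000023841858, 0.13580000400543213], [0.46799999475479126, 0.14890000224113464]]
side 465 ((0.5002142190933228, 0.10877545177936554), (0.04293370619416237, 0.09346179664134979), 56.52714157104492) [[0.44940000772476196, 0.11659999936819077], [0.527400016784668, 0.06509999930858612], [0.5509999990463257, 0.10090000182390213], [0.4731000065803528, 0.1525000035762787]]
[0.63951429 0.08067466 0.19695389] [0.43838785 0.07224497 0.05597933]
shift [ 0.6243 -0.3897 -0.0357] rotvec [ 0.      0.     -1.2359]
```

Request:
drive_tool --increments '[{"x": 0.03,"y": -0.02,"z": -0.02,"rz": -0.12,"hand": 0},{"x": 0.07,"y": -0.045,"z": -0.03,"rz": -0.25},{"x": 0.11,"y": -0.07,"z": -0.036,"rz": -0.38},{"x": 0.15,"y": -0.094,"z": -0.036,"rz": -0.51},{"x": 0.19,"y": -0.119,"z": -0.036,"rz": -0.64},{"x": 0.23,"y": -0.144,"z": -0.036,"rz": -0.77},{"x": 0.27,"y": -0.169,"z": -0.036,"rz": -0.9},{"x": 0.31,"y": -0.194,"z": -0.036,"rz": -1.03}]'

```text
validation failed for argument at $.in...
```

```bash
python3 - <<'E'
from h import *
target([.6395,.0807,.267],np.radians(92.4)); print(r.get_state()["q"],r.get_state()["tcp_pos"])
E
```

```text
shift [ 0.6243 -0.3897 -0.0357] rotvec [ 0.      0.     -1.2359]
[-1.26062475e+00  2.99868133e-01  1.52097190e+00  5.01482969e-06
  1.32070942e+00 -6.66042966e-02] [ 0.20235429 -0.51142113  0.23130997]
```

Request:
drive_tool --increments '[{"x": 0.03,"y": -0.02,"z": -0.02,"rx": 0,"ry": 0,"rz": -0.12,"hand": 0},{"x": 0.07,"y": -0.045,"z": -0.03,"rx": 0,"ry": 0,"rz": -0.25,"hand": 0},{"x": 0.11,"y": -0.07,"z": -0.036,"rx": 0,"ry": 0,"rz": -0.38,"hand": 0},{"x": 0.15,"y": -0.094,"z": -0.036,"rx": 0,"ry": 0,"rz": -0.51,"hand": 0},{"x": 0.19,"y": -0.119,"z": -0.036,"rx": 0,"ry": 0,"rz": -0.64,"hand": 0},{"x": 0.23,"y": -0.144,"z": -0.036,"rx": 0,"ry": 0,"rz": -0.77,"hand": 0},{"x": 0.27,"y": -0.169,"z": -0.036,"rx": 0,"ry": 0,"rz": -0.9,"hand": 0},{"x": 0.31,"y": -0.194,"z": -0.036,"rx": 0,"ry": 0,"rz": -1.03,"hand": 0}]'

```text
time: 1.7
tcp_pos: [0.4201, -0.2152, 0.2676]
tcp_rot: [0.0, 0.761, 0.649, 0.0]
force: [1.3, -1.0, -1.0]
width: 0.996
grip_force: 0.0
```

```bash
python3 - <<'E'
from h import *
target([.6395,.0807,.267],np.radians(92.4)); print(r.get_state()["q"],r.get_state()["tcp_pos"])
E
```

```text
shift [0.3269 0.1699 0.0006] rotvec [ 0.0006  0.0003 -0.2006]
[-5.51093818e-01  9.58237498e-02  1.67988307e+00  8.04298298e-06
  1.36525907e+00 -3.92390808e-01] [ 0.42005616 -0.21520881  0.26755257]
```

Request:
drive_tool --increments '[{"x": 0.045,"y": 0.022,"z": 0,"rx": 0,"ry": 0,"rz": -0.05,"hand": 0},{"x": 0.09,"y": 0.045,"z": 0,"rx": 0,"ry": 0,"rz": -0.1,"hand": 0},{"x": 0.135,"y": 0.068,"z": 0,"rx": 0,"ry": 0,"rz": -0.15,"hand": 0},{"x": 0.18,"y": 0.092,"z": 0,"rx": 0,"ry": 0,"rz": -0.2,"hand": 0},{"x": 0.225,"y": 0.116,"z": 0,"rx": 0,"ry": 0,"rz": -0.2,"hand": 0},{"x": 0.27,"y": 0.14,"z": 0,"rx": 0,"ry": 0,"rz": -0.2,"hand": 0},{"x": 0.31,"y": 0.161,"z": 0,"rx": 0,"ry": 0,"rz": -0.2,"hand": 0},{"x": 0.327,"y": 0.17,"z": 0,"rx": 0,"ry": 0,"rz": -0.2,"hand": 0}]'

```text
time: 2.5
tcp_pos: [0.6416, 0.0815, 0.2663]
tcp_rot: [-0.0, 0.693, 0.721, -0.0]
force: [-0.2, -0.2, -0.3]
width: 1.001
grip_force: 0.0
```

```bash
python3 - <<'E'
from h import *
m=r.camera_model("wrist"); im,d=r.capture("wrist"); P=cloud("wrist",d,m)
target([.6395,.0807,.197],np.radians(92.4)); print(r.get_state()["tcp_pos"])
c=(d>0)&(P[...,2]>.2)&(P[...,2]<.225)&(abs(P[...,0]-.64)<.05)&(abs(P[...,1]-.11)<.1)
q=P[c]; print(len(q))
if len(q)>5: print(cv2.minAreaRect(q[:,:2].astype(np.float32)), q[:,2].max())
cv2.imwrite("pics/w1.png",im)
E
```

```text
shift [-0.0015 -0.0025  0.0691] rotvec [-0.0009 -0.0006 -0.0025]
[0.64199838 0.08221168 0.26607971]
3397
((0.6374679207801819, 0.109333336353302), (0.01774556003510952, 0.1320687234401703), 2.310349702835083) 0.21953728219326157
```

View pics/w1.png

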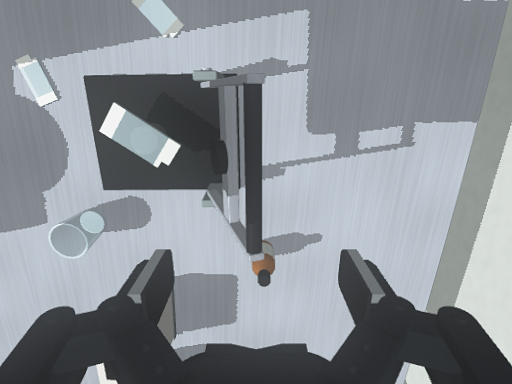

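The wrist view confirms the fingers straddle the bar, which runs vertically at column 253, rows 82–250. The slide on the platen is at (140,135) with its notch at (160,165). Next I descend and grip the bar.

Request:
drive_tool --increments '[{"x": -0.001,"y": -0.003,"z": 0.02,"rx": 0,"ry": 0,"rz": 0,"hand": 0},{"x": -0.001,"y": -0.003,"z": 0.045,"rx": 0,"ry": 0,"rz": 0,"hand": 0},{"x": -0.001,"y": -0.003,"z": 0.069,"rx": 0,"ry": 0,"rz": 0,"hand": 0},{"x": -0.001,"y": -0.003,"z": 0.069,"rx": 0,"ry": 0,"rz": 0,"hand": 1},{"x": -0.001,"y": -0.003,"z": 0.069,"rx": 0,"ry": 0,"rz": 0,"hand": 1},{"x": -0.001,"y": -0.003,"z": 0.069,"rx": 0,"ry": 0,"rz": 0,"hand": 1},{"x": -0.001,"y": -0.003,"z": 0.069,"rx": 0,"ry": 0,"rz": 0,"hand": 1},{"x": -0.001,"y": -0.003,"z": 0.069,"rx": 0,"ry": 0,"rz": 0,"hand": 1}]' --force 40

```text
time: 3.35
tcp_pos: [0.6378, 0.0768, 0.1993]
tcp_rot: [0.001, 0.694, 0.72, 0.001]
force: [4.0, 0.1, 2.0]
width: 0.141
grip_force: 1.6
```

Request:
drive_tool --increments '[{"x": 0,"y": 0,"z": 0,"rx": 0,"ry": 0,"rz": 0,"hand": 1},{"x": 0,"y": 0,"z": 0,"rx": 0,"ry": 0,"rz": 0,"hand": 1},{"x": 0,"y": 0,"z": 0,"rx": 0,"ry": 0,"rz": 0,"hand": 1}]'

```text
time: 3.65
tcp_pos: [0.638, 0.0768, 0.1993]
tcp_rot: [0.001, 0.694, 0.72, 0.001]
force: [4.1, -0.2, 5.8]
width: 0.121
grip_force: 39.3
```

```bash
python3 - <<'E'
import numpy as np
b=lambda t:(-.15*np.sin(t-np.radians(20)),.15*np.cos(t-np.radians(20)))
for lo,hi,n in((0,.64,8),(.64,1.28,8),(1.28,1.92,8)):
    t=np.linspace(lo,hi,n+1)[1:]; a=b(t);z=b(lo); print([(round(p-z[0],3),round(z[1]-q,3)) for p,q in zip(*a)])
from h import *; s=r.get_state(); print(s["tcp_pos"],s["force"],s["width"],s["grip_force"])
E
```

```text
[(np.float64(-0.011), np.float64(-0.004)), (np.float64(-0.023), np.float64(-0.006)), (np.float64(-0.035), np.float64(-0.008)), (np.float64(-0.047), np.float64(-0.009)), (np.float64(-0.059), np.float64(-0.009)), (np.float64(-0.071), np.float64(-0.008)), (np.float64(-0.083), np.float64(-0.006)), (np.float64(-0.094), np.float64(-0.003))]
[(np.float64(-0.011), np.float64(0.004)), (np.float64(-0.022), np.float64(0.009)), (np.float64(-0.033), np.float64(0.014)), (np.float64(-0.043), np.float64(0.021)), (np.float64(-0.053), np.float64(0.028)), (np.float64(-0.061), np.float64(0.036)), (np.float64(-0.07), np.float64(0.045)), (np.float64(-0.077), np.float64(0.054))]
[(np.float64(-0.007), np.float64(0.01)), (np.float64(-0.013), np.float64(0.02)), (np.float64(-0.018), np.float64(0.031)), (np.float64(-0.022), np.float64(0.042)), (np.float64(-0.025), np.float64(0.054)), (np.float64(-0.028), np.float64(0.066)), (np.float64(-0.029), np.float64(0.078)), (np.float64(-0.03), np.float64(0.09))]
[0.63795983 0.07680975 0.19929395] [ 4.06841236 -0.16250644  5.804744  ] 0.12109121638192717 39.252246022224426
```

Request:
drive_tool --increments '[{"x": 0,"y": -0.011,"z": -0.004,"rx": 0,"ry": 0,"rz": 0,"hand": 1},{"x": 0,"y": -0.023,"z": -0.006,"rx": 0,"ry": 0,"rz": 0,"hand": 1},{"x": 0,"y": -0.035,"z": -0.008,"rx": 0,"ry": 0,"rz": 0,"hand": 1},{"x": 0,"y": -0.047,"z": -0.009,"rx": 0,"ry": 0,"rz": 0,"hand": 1},{"x": 0,"y": -0.059,"z": -0.009,"rx": 0,"ry": 0,"rz": 0,"hand": 1},{"x": 0,"y": -0.071,"z": -0.008,"rx": 0,"ry": 0,"rz": 0,"hand": 1},{"x": 0,"y": -0.083,"z": -0.006,"rx": 0,"ry": 0,"rz": 0,"hand": 1},{"x": 0,"y": -0.094,"z": -0.003,"rx": 0,"ry": 0,"rz": 0,"hand": 1}]'

```text
time: 4.45
tcp_pos: [0.5439, 0.0729, 0.2024]
tcp_rot: [0.002, 0.694, 0.72, 0.001]
force: [6.0, -5.1, 4.1]
width: 0.123
grip_force: 40.8
```

Request:
drive_tool --increments '[{"x": 0,"y": -0.011,"z": 0.004,"rx": 0,"ry": 0,"rz": 0,"hand": 1},{"x": 0,"y": -0.022,"z": 0.009,"rx": 0,"ry": 0,"rz": 0,"hand": 1},{"x": 0,"y": -0.033,"z": 0.014,"rx": 0,"ry": 0,"rz": 0,"hand": 1},{"x": 0,"y": -0.043,"z": 0.021,"rx": 0,"ry": 0,"rz": 0,"hand": 1},{"x": 0,"y": -0.053,"z": 0.028,"rx": 0,"ry": 0,"rz": 0,"hand": 1},{"x": 0,"y": -0.061,"z": 0.036,"rx": 0,"ry": 0,"rz": 0,"hand": 1},{"x": 0,"y": -0.07,"z": 0.045,"rx": 0,"ry": 0,"rz": 0,"hand": 1},{"x": 0,"y": -0.077,"z": 0.054,"rx": 0,"ry": 0,"rz": 0,"hand": 1}]'

```text
time: 5.25
tcp_pos: [0.4673, 0.0702, 0.148]
tcp_rot: [0.002, 0.694, 0.72, 0.001]
force: [9.5, -5.1, 2.7]
width: 0.123
grip_force: 40.4
```

Request:
drive_tool --increments '[{"x": 0,"y": -0.007,"z": 0.01,"rx": 0,"ry": 0,"rz": 0,"hand": 1},{"x": 0,"y": -0.013,"z": 0.02,"rx": 0,"ry": 0,"rz": 0,"hand": 1},{"x": 0,"y": -0.018,"z": 0.031,"rx": 0,"ry": 0,"rz": 0,"hand": 1},{"x": 0,"y": -0.022,"z": 0.042,"rx": 0,"ry": 0,"rz": 0,"hand": 1},{"x": 0,"y": -0.025,"z": 0.054,"rx": 0,"ry": 0,"rz": 0,"hand": 1},{"x": 0,"y": -0.028,"z": 0.066,"rx": 0,"ry": 0,"rz": 0,"hand": 1},{"x": 0,"y": -0.029,"z": 0.076,"rx": 0,"ry": 0,"rz": 0,"hand": 1},{"x": 0,"y": -0.03,"z": 0.084,"rx": 0,"ry": 0,"rz": 0,"hand": 1}]'

```text
time: 6.05
tcp_pos: [0.4387, 0.0694, 0.0643]
tcp_rot: [0.002, 0.694, 0.72, 0.002]
force: [12.3, -1.4, 8.5]
width: 0.119
grip_force: 41.5
```

Request:
drive_tool --increments '[{"x": 0,"y": 0,"z": 0.002,"rx": 0,"ry": 0,"rz": 0,"hand": 1},{"x": 0,"y": 0,"z": 0.004,"rx": 0,"ry": 0,"rz": 0,"hand": 1},{"x": 0,"y": 0,"z": 0.004,"rx": 0,"ry": 0,"rz": 0,"hand": 1}]'

```text
time: 6.35
tcp_pos: [0.4387, 0.0694, 0.0606]
tcp_rot: [0.002, 0.694, 0.72, 0.002]
force: [7.6, -3.5, 8.8]
width: 0.115
grip_force: 41.5
```

Request:
drive_tool --increments '[{"x": 0,"y": 0,"z": 0.001,"rx": 0,"ry": 0,"rz": 0,"hand": 1},{"x": 0,"y": 0,"z": 0.002,"rx": 0,"ry": 0,"rz": 0,"hand": 1},{"x": 0,"y": 0,"z": 0.003,"rx": 0,"ry": 0,"rz": 0,"hand": 1},{"x": 0,"y": 0,"z": 0.003,"rx": 0,"ry": 0,"rz": 0,"hand": 1}]'

```text
time: 6.75
tcp_pos: [0.4387, 0.0695, 0.0586]
tcp_rot: [0.002, 0.694, 0.72, 0.002]
force: [-0.9, -3.2, 26.6]
width: 0.122
grip_force: 43.6
```

Request:
drive_tool --increments '[{"x": 0,"y": 0,"z": 0,"rx": 0,"ry": 0,"rz": 0,"hand": 1},{"x": 0,"y": 0,"z": 0,"rx": 0,"ry": 0,"rz": 0,"hand": 1},{"x": 0,"y": 0,"z": 0,"rx": 0,"ry": 0,"rz": 0,"hand": 1}]'

```text
time: 7.05
tcp_pos: [0.4386, 0.0695, 0.0586]
tcp_rot: [0.002, 0.694, 0.72, 0.002]
force: [-0.1, -2.7, 26.8]
width: 0.12
grip_force: 43.6
```

```bash
python3 - <<'E'
import numpy as np
b=lambda t:np.array([-.15*np.sin(t-np.radians(20)),.15*np.cos(t-np.radians(20))])
T=np.linspace(1.92,0,41); p=b(T).T; p[0,1]-=.001
for k in range(5):
    d=p[8*k+1:8*k+9]-p[8*k]; print([(round(float(x),3),round(float(-z),3)) for x,z in d])
from plant import r; s=r.get_state(); print(s["tcp_pos"],s["force"])
E
```

```text
[(0.0, -0.008), (0.001, -0.015), (0.002, -0.023), (0.003, -0.03), (0.004, -0.037), (0.006, -0.044), (0.008, -0.05), (0.011, -0.057)]
[(0.003, -0.007), (0.006, -0.013), (0.01, -0.019), (0.013, -0.026), (0.017, -0.031), (0.022, -0.037), (0.026, -0.043), (0.031, -0.048)]
[(0.005, -0.005), (0.01, -0.01), (0.016, -0.014), (0.022, -0.019), (0.028, -0.023), (0.034, -0.026), (0.04, -0.03), (0.047, -0.033)]
[(0.007, -0.003), (0.013, -0.005), (0.02, -0.007), (0.027, -0.009), (0.034, -0.011), (0.041, -0.012), (0.049, -0.012), (0.056, -0.013)]
[(0.007, -0.0), (0.014, 0.0), (0.022, 0.001), (0.029, 0.002), (0.036, 0.003), (0.043, 0.005), (0.05, 0.007), (0.057, 0.009)]
[0.43864493 0.06947198 0.05860926] [-0.09318549 -2.70854311 26.84402936]
```

Request:
drive_tool --increments '[{"x": 0,"y": 0,"z": -0.004,"rx": 0,"ry": 0,"rz": 0,"hand": 1},{"x": 0.0,"y": 0.001,"z": -0.012,"rx": 0,"ry": 0,"rz": 0,"hand": 1},{"x": 0,"y": 0.002,"z": -0.02,"rx": 0,"ry": 0,"rz": 0,"hand": 1},{"x": 0,"y": 0.003,"z": -0.028,"rx": 0,"ry": 0,"rz": 0,"hand": 1},{"x": 0,"y": 0.004,"z": -0.036,"rx": 0,"ry": 0,"rz": 0,"hand": 1},{"x": 0,"y": 0.006,"z": -0.044,"rx": 0,"ry": 0,"rz": 0,"hand": 1},{"x": 0,"y": 0.008,"z": -0.05,"rx": 0,"ry": 0,"rz": 0,"hand": 1},{"x": 0,"y": 0.011,"z": -0.057,"rx": 0,"ry": 0,"rz": 0,"hand": 1}]'

```text
time: 7.85
tcp_pos: [0.4498, 0.07, 0.1146]
tcp_rot: [0.002, 0.694, 0.72, 0.002]
force: [14.8, 0.5, -3.3]
width: 0.12
grip_force: 42.4
```

Request:
drive_tool --increments '[{"x": 0,"y": 0.003,"z": -0.007,"rx": 0,"ry": 0,"rz": 0,"hand": 1},{"x": 0,"y": 0.006,"z": -0.013,"rx": 0,"ry": 0,"rz": 0,"hand": 1},{"x": 0,"y": 0.01,"z": -0.019,"rx": 0,"ry": 0,"rz": 0,"hand": 1},{"x": 0,"y": 0.013,"z": -0.026,"rx": 0,"ry": 0,"rz": 0,"hand": 1},{"x": 0,"y": 0.017,"z": -0.031,"rx": 0,"ry": 0,"rz": 0,"hand": 1},{"x": 0,"y": 0.022,"z": -0.037,"rx": 0,"ry": 0,"rz": 0,"hand": 1},{"x": 0,"y": 0.026,"z": -0.043,"rx": 0,"ry": 0,"rz": 0,"hand": 1},{"x": 0,"y": 0.031,"z": -0.048,"rx": 0,"ry": 0,"rz": 0,"hand": 1}]'

```text
time: 8.65
tcp_pos: [0.481, 0.0713, 0.161]
tcp_rot: [0.002, 0.694, 0.72, 0.002]
force: [29.7, 4.1, -24.3]
width: 0.118
grip_force: 42.1
```

Request:
drive_tool --increments '[{"x": 0,"y": 0.005,"z": -0.005,"rx": 0,"ry": 0,"rz": 0,"hand": 1},{"x": 0,"y": 0.01,"z": -0.01,"rx": 0,"ry": 0,"rz": 0,"hand": 1},{"x": 0,"y": 0.016,"z": -0.014,"rx": 0,"ry": 0,"rz": 0,"hand": 1},{"x": 0,"y": 0.022,"z": -0.019,"rx": 0,"ry": 0,"rz": 0,"hand": 1},{"x": 0,"y": 0.028,"z": -0.023,"rx": 0,"ry": 0,"rz": 0,"hand": 1},{"x": 0,"y": 0.034,"z": -0.026,"rx": 0,"ry": 0,"rz": 0,"hand": 1},{"x": 0,"y": 0.04,"z": -0.03,"rx": 0,"ry": 0,"rz": 0,"hand": 1},{"x": 0,"y": 0.047,"z": -0.033,"rx": 0,"ry": 0,"rz": 0,"hand": 1}]'

```text
time: 9.45
tcp_pos: [0.5253, 0.0732, 0.1938]
tcp_rot: [-0.001, 0.694, 0.72, -0.0]
force: [-3.2, 3.4, 8.2]
width: 0.12
grip_force: 43.5
```

Request:
drive_tool --increments '[{"x": 0,"y": 0.007,"z": -0.003,"rx": 0,"ry": 0,"rz": 0,"hand": 1},{"x": 0,"y": 0.014,"z": -0.006,"rx": 0,"ry": 0,"rz": 0,"hand": 1},{"x": 0,"y": 0.02,"z": -0.008,"rx": 0,"ry": 0,"rz": 0,"hand": 1},{"x": 0,"y": 0.027,"z": -0.01,"rx": 0,"ry": 0,"rz": 0,"hand": 1},{"x": 0,"y": 0.034,"z": -0.012,"rx": 0,"ry": 0,"rz": 0,"hand": 1},{"x": 0,"y": 0.041,"z": -0.013,"rx": 0,"ry": 0,"rz": 0,"hand": 1},{"x": 0,"y": 0.049,"z": -0.014,"rx": 0,"ry": 0,"rz": 0,"hand": 1},{"x": 0,"y": 0.056,"z": -0.014,"rx": 0,"ry": 0,"rz": 0,"hand": 1}]'

```text
time: 10.25
tcp_pos: [0.5818, 0.0753, 0.2086]
tcp_rot: [-0.0, 0.694, 0.72, 0.0]
force: [-0.6, 6.1, 4.3]
width: 0.116
grip_force: 42.0
```

Request:
drive_tool --increments '[{"x": 0,"y": 0.007,"z": 0,"rx": 0,"ry": 0,"rz": 0,"hand": 1},{"x": 0,"y": 0.014,"z": 0.0,"rx": 0,"ry": 0,"rz": 0,"hand": 1},{"x": 0,"y": 0.021,"z": 0.001,"rx": 0,"ry": 0,"rz": 0,"hand": 1},{"x": 0,"y": 0.028,"z": 0.002,"rx": 0,"ry": 0,"rz": 0,"hand": 1},{"x": 0,"y": 0.035,"z": 0.003,"rx": 0,"ry": 0,"rz": 0,"hand": 1},{"x": 0,"y": 0.042,"z": 0.005,"rx": 0,"ry": 0,"rz": 0,"hand": 1},{"x": 0,"y": 0.049,"z": 0.007,"rx": 0,"ry": 0,"rz": 0,"hand": 1},{"x": 0,"y": 0.055,"z": 0.009,"rx": 0,"ry": 0,"rz": 0,"hand": 1}]'

```text
time: 11.05
tcp_pos: [0.6369, 0.0774, 0.1997]
tcp_rot: [-0.0, 0.694, 0.72, 0.001]
force: [-1.0, 6.3, 3.4]
width: 0.12
grip_force: 42.9
```

Request:
drive_tool --increments '[{"x": 0,"y": 0.002,"z": 0.0005,"rx": 0,"ry": 0,"rz": 0,"hand": 1},{"x": 0,"y": 0.002,"z": 0.0005,"rx": 0,"ry": 0,"rz": 0,"hand": 1},{"x": 0,"y": 0.002,"z": 0.0005,"rx": 0,"ry": 0,"rz": 0,"hand": 1},{"x": 0,"y": 0.002,"z": 0.0005,"rx": 0,"ry": 0,"rz": 0,"hand": 0.7},{"x": 0,"y": 0.002,"z": 0.0005,"rx": 0,"ry": 0,"rz": 0,"hand": 0.4},{"x": 0,"y": 0.002,"z": 0.0005,"rx": 0,"ry": 0,"rz": 0,"hand": 0},{"x": 0,"y": 0.002,"z": 0.0005,"rx": 0,"ry": 0,"rz": 0,"hand": 0},{"x": 0,"y": 0.002,"z": 0.0005,"rx": 0,"ry": 0,"rz": 0,"hand": 0}]'

```text
time: 11.85
tcp_pos: [0.6384, 0.0767, 0.1987]
tcp_rot: [-0.0, 0.694, 0.72, -0.0]
force: [-0.8, -0.5, -0.6]
width: 0.946
grip_force: 0.0
```

Request:
drive_tool --increments '[{"x": 0,"y": 0.002,"z": 0,"rx": 0,"ry": 0,"rz": 0,"hand": 0},{"x": 0,"y": 0.002,"z": -0.03,"rx": 0,"ry": 0,"rz": 0,"hand": 0},{"x": 0,"y": 0.002,"z": -0.06,"rx": 0,"ry": 0,"rz": 0,"hand": 0},{"x": 0,"y": 0,"z": -0.075,"rx": 0,"ry": 0,"rz": 0,"hand": 0},{"x": 0,"y": -0.04,"z": -0.075,"rx": 0,"ry": 0,"rz": 0,"hand": 0},{"x": 0,"y": -0.085,"z": -0.075,"rx": 0,"ry": 0,"rz": 0,"hand": 0},{"x": 0,"y": -0.13,"z": -0.075,"rx": 0,"ry": 0,"rz": 0,"hand": 0},{"x": 0,"y": -0.17,"z": -0.075,"rx": 0,"ry": 0,"rz": 0,"hand": 0}]'

```text
time: 12.65
tcp_pos: [0.4663, 0.0706, 0.2731]
tcp_rot: [-0.0, 0.694, 0.72, -0.0]
force: [1.3, 0.4, 1.7]
width: 1.0
grip_force: 0.0
```

```bash
cat > look.py <<'E'
import sys
from h import *
m=r.camera_model("wrist"); im,d=r.capture("wrist"); P=cloud("wrist",d,m)
cv2.imwrite(f"pics/{sys.argv[1]}.png",im)
X,Y,Z=P[...,0],P[...,1],P[...,2]
k=(d>0)&(np.hypot(X-.5,Y-.107)<.07)&(abs(Z-.056)<.005)
n,l,st,_=cv2.connectedComponentsWithStats(k.astype(np.uint8)); k=l==1+np.argmax(st[1:,4]); q=P[k]
rc=cv2.minAreaRect(q[:,:2].astype(np.float32)); print("slide",len(q),rc,np.median(q[:,2]))
b=P[(d>0)&(Z>.2)&(Z<.225)&(abs(X-.62)<.06)&(abs(Y-.11)<.1)]
if len(b)>5: print("bar",cv2.minAreaRect(b[:,:2].astype(np.float32)))
s=r.get_state(); print(s["time"],s["tcp_pos"],s["q"])
E
python3 look.py w2
python3 - <<'E'
from h import *
target([.5,.1085,.2],np.radians(146.5))
E
```

```text
slide 2321 ((0.5005713105201721, 0.10658704489469528), (0.03926686570048332, 0.09038267284631729), 57.718666076660156) 0.05544325621584073
bar ((0.635487973690033, 0.10935011506080627), (0.018617676571011543, 0.13215205073356628), 4.847388744354248)
12.7 [0.4621136  0.07062767 0.27308515] [7.32624990e-02 8.32955176e-02 1.68066740e+00 5.36460527e-05
 1.37997858e+00 3.67620393e-02]
shift [0.0365 0.0394 0.073 ] rotvec [-0.0022 -0.0011 -0.9496]
```

View pics/w2.png

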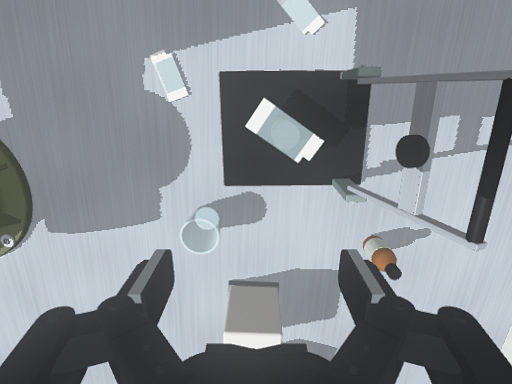

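The lever is back up (bar at upper right, column ~490), and the slide is undisturbed at (285,130) with its notch at (312,155).

Request:
drive_tool --increments '[{"x": 0.01,"y": 0.01,"z": 0.01,"rx": 0,"ry": 0,"rz": -0.14,"hand": 0},{"x": 0.02,"y": 0.02,"z": 0.02,"rx": 0,"ry": 0,"rz": -0.28,"hand": 0},{"x": 0.03,"y": 0.03,"z": 0.03,"rx": 0,"ry": 0,"rz": -0.42,"hand": 0},{"x": 0.035,"y": 0.04,"z": 0.05,"rx": 0,"ry": 0,"rz": -0.56,"hand": 0},{"x": 0.035,"y": 0.04,"z": 0.07,"rx": 0,"ry": 0,"rz": -0.7,"hand": 0},{"x": 0.035,"y": 0.04,"z": 0.09,"rx": 0,"ry": 0,"rz": -0.84,"hand": 0},{"x": 0.035,"y": 0.04,"z": 0.11,"rx": 0,"ry": 0,"rz": -0.97,"hand": 0},{"x": 0.035,"y": 0.04,"z": 0.12,"rx": 0,"ry": 0,"rz": -0.97,"hand": 0}]'

```text
time: 13.5
tcp_pos: [0.5065, 0.107, 0.1518]
tcp_rot: [-0.001, 0.278, 0.961, -0.001]
force: [0.1, -0.1, 0.1]
width: 0.998
grip_force: 0.0
```

```bash
python3 look.py w3; python3 - <<'E'
from h import *
target([.5005,.107,.033],np.radians(147.7))
E
```

```text
slide 4588 ((0.49991241097450256, 0.10667887330055237), (0.040104351937770844, 0.09011781960725784), 57.68231201171875) 0.055320946571014676
13.55 [0.50623331 0.10696733 0.15111851] [ 1.37446678e-01  3.12278229e-01  1.70201839e+00 -1.21228644e-05
  1.13083830e+00 -8.65735133e-01]
shift [ 0.0045 -0.0028  0.1181] rotvec [-0.0023 -0.0027 -0.0039]
```

Request:
drive_tool --increments '[{"x": 0.005,"y": -0.003,"z": 0.02,"rx": 0,"ry": 0,"rz": 0,"hand": 0},{"x": 0.005,"y": -0.003,"z": 0.045,"rx": 0,"ry": 0,"rz": 0,"hand": 0},{"x": 0.005,"y": -0.003,"z": 0.07,"rx": 0,"ry": 0,"rz": 0,"hand": 0},{"x": 0.005,"y": -0.003,"z": 0.09,"rx": 0,"ry": 0,"rz": 0,"hand": 0},{"x": 0.005,"y": -0.003,"z": 0.108,"rx": 0,"ry": 0,"rz": 0,"hand": 0},{"x": 0.005,"y": -0.003,"z": 0.117,"rx": 0,"ry": 0,"rz": 0,"hand": 0},{"x": 0.005,"y": -0.003,"z": 0.117,"rx": 0,"ry": 0,"rz": 0,"hand": 0}]'

```text
time: 14.25
tcp_pos: [0.5012, 0.1072, 0.0364]
tcp_rot: [-0.001, 0.28, 0.96, -0.0]
force: [0.9, 0.7, 0.9]
width: 0.999
grip_force: 0.0
```

Request:
drive_tool --increments '[{"x": 0,"y": 0,"z": 0,"rx": 0,"ry": 0,"rz": 0,"hand": 1},{"x": 0,"y": 0,"z": 0,"rx": 0,"ry": 0,"rz": 0,"hand": 1},{"x": 0,"y": 0,"z": 0,"rx": 0,"ry": 0,"rz": 0,"hand": 1},{"x": 0,"y": 0,"z": 0,"rx": 0,"ry": 0,"rz": 0,"hand": 1},{"x": 0,"y": 0,"z": 0,"rx": 0,"ry": 0,"rz": 0,"hand": 1},{"x": 0,"y": 0,"z": 0,"rx": 0,"ry": 0,"rz": 0,"hand": 1},{"x": 0,"y": 0,"z": 0,"rx": 0,"ry": 0,"rz": 0,"hand": 1}]'

```text
time: 14.95
tcp_pos: [0.5017, 0.1073, 0.0377]
tcp_rot: [0.001, 0.279, 0.96, 0.0]
force: [-1.3, -0.3, 6.5]
width: 0.452
grip_force: 39.7
```

Request:
drive_tool --increments '[{"x": 0,"y": 0,"z": -0.005,"rx": 0,"ry": 0,"rz": 0,"hand": 1},{"x": 0,"y": 0,"z": -0.015,"rx": 0,"ry": 0,"rz": 0,"hand": 1},{"x": 0,"y": 0,"z": -0.03,"rx": 0,"ry": 0,"rz": 0,"hand": 1},{"x": 0,"y": 0,"z": -0.05,"rx": 0,"ry": 0,"rz": 0,"hand": 1},{"x": 0,"y": 0,"z": -0.075,"rx": 0,"ry": 0,"rz": 0,"hand": 1},{"x": 0,"y": 0,"z": -0.1,"rx": 0,"ry": 0,"rz": 0,"hand": 1},{"x": 0,"y": 0,"z": -0.125,"rx": 0,"ry": 0,"rz": 0,"hand": 1},{"x": 0,"y": 0,"z": -0.14,"rx": 0,"ry": 0,"rz": 0,"hand": 1}]'

```text
time: 15.75
tcp_pos: [0.5018, 0.1073, 0.1796]
tcp_rot: [0.001, 0.279, 0.96, 0.001]
force: [-1.3, 0.4, -0.8]
width: 0.457
grip_force: 40.4
```

```bash
cat > held.py <<'E'
import sys
from h import *
def held(z0,cam="side"):
    s=r.get_state(); m=r.camera_model(cam); im,d=r.capture(cam); P=cloud(cam,d,m); t=s["tcp_pos"]
    cv2.imwrite(f"pics/{sys.argv[1]}_{cam}.png",im)
    x=r.cut_out(cam,"slide")
    for e in x:
        k=e["pixels"]&(d>0); q=P[k]; c=np.median(q,0)
        if np.linalg.norm(c-t)<.09:
            v,u=np.nonzero(k); print(cam,round(e["score"],2),"px",u.min(),u.max(),v.min(),v.max())
            q=q[np.linalg.norm(q-c,axis=1)<.07]
            pl=np.linalg.svd(q-q.mean(0))[2][2]; 
            print(" med",c," normal",pl*np.sign(pl[2]),cv2.minAreaRect(q[:,:2].astype(np.float32)))
    print(t,s["tcp_rot"],s["q"],s["width"])
for c in ("side","scene","wrist"): held(0,c)
E
python3 held.py h1
python3 - <<'E'
from h import *
target([.583,-.386,.2],np.radians(-15))
E
```

```text
side 0.92 px 250 273 208 231
 med [0.48412785 0.11982597 0.19719251]  normal [2.07969683e-04 2.76965669e-02 9.99616355e-01] ((0.4899747669696808, 0.11616438627243042), (0.04069456085562706, 0.06567119061946869), 57.79002380371094)
[0.50175602 0.10733805 0.1796245 ] [1.28405836e-03 2.78698388e-01 9.60377642e-01 5.86875925e-04] [ 1.39348355e-01  2.66562753e-01  1.68929822e+00  2.10834898e-05
  1.18290811e+00 -8.66578278e-01] 0.4569768153204356
scene 0.79 px 284 304 140 170
 med [0.51200807 0.10006779 0.19683771]  normal [ 0.00117705 -0.02306147  0.99973336] ((0.5007827281951904, 0.10604354739189148), (0.04027855396270752, 0.09414925426244736), 58.23319625854492)
[0.5021712  0.10740469 0.17947362] [1.98592985e-03 2.78676848e-01 9.60382457e-01 8.97734545e-04] [ 1.39368159e-01  2.66828041e-01  1.68933988e+00  1.30543118e-05
  1.18106591e+00 -8.66599517e-01] 0.4562837291445843
wrist 0.76 px 211 300 176 337
 med [0.49251336 0.1114186  0.19437581]  normal [-0.00436692  0.00441648  0.99998071] ((0.5004479289054871, 0.1069985032081604), (0.04028221219778061, 0.09159330278635025), 57.54608917236328)
[0.50117484 0.10724858 0.17670107] [6.19169101e-05 2.78694080e-01 9.60379927e-01 4.29718048e-05] [ 1.39329009e-01  2.69954302e-01  1.69228006e+00  2.99884237e-05
  1.17921013e+00 -8.66610669e-01] 0.4532343379858058
shift [-0.3333 -0.3727 -0.0241] rotvec [-1.9000e-03  1.1000e-03  2.8385e+00]
```

Request:
drive_tool --increments '[{"x": -0.017,"y": -0.019,"z": -0.01,"rx": 0,"ry": 0,"rz": 0.1,"hand": 1},{"x": -0.034,"y": -0.038,"z": -0.02,"rx": 0,"ry": 0,"rz": 0.24,"hand": 1},{"x": -0.051,"y": -0.057,"z": -0.024,"rx": 0,"ry": 0,"rz": 0.38,"hand": 1},{"x": -0.068,"y": -0.076,"z": -0.024,"rx": 0,"ry": 0,"rz": 0.52,"hand": 1},{"x": -0.085,"y": -0.095,"z": -0.024,"rx": 0,"ry": 0,"rz": 0.66,"hand": 1},{"x": -0.102,"y": -0.114,"z": -0.024,"rx": 0,"ry": 0,"rz": 0.8,"hand": 1},{"x": -0.119,"y": -0.133,"z": -0.024,"rx": 0,"ry": 0,"rz": 0.94,"hand": 1},{"x": -0.136,"y": -0.152,"z": -0.024,"rx": 0,"ry": 0,"rz": 1.08,"hand": 1}]'

```text
time: 16.85
tcp_pos: [0.5347, -0.0949, 0.1997]
tcp_rot: [-0.001, 0.735, 0.678, -0.0]
force: [-1.1, 0.5, -0.8]
width: 0.456
grip_force: 40.4
```

```bash
python3 - <<'E'
from h import *
target([.583,-.386,.2],np.radians(-15)); print(r.get_state()["tcp_pos"],r.get_state()["q"])
E
```

```text
shift [-0.2863  0.0714 -0.0005] rotvec [-1.5000e-03  1.3000e-03  1.7527e+00]
[ 0.534658   -0.09492052  0.19973978] [-2.43156259e-01  3.12919668e-01  1.57950058e+00 -4.55438963e-07
  1.25091276e+00 -1.63304651e-01]
```

Request:
drive_tool --increments '[{"x": -0.02,"y": 0.005,"z": 0,"rx": 0,"ry": 0,"rz": 0.14,"hand": 1},{"x": -0.045,"y": 0.011,"z": 0,"rx": 0,"ry": 0,"rz": 0.28,"hand": 1},{"x": -0.07,"y": 0.017,"z": 0,"rx": 0,"ry": 0,"rz": 0.42,"hand": 1},{"x": -0.095,"y": 0.024,"z": 0,"rx": 0,"ry": 0,"rz": 0.56,"hand": 1},{"x": -0.12,"y": 0.03,"z": 0,"rx": 0,"ry": 0,"rz": 0.7,"hand": 1},{"x": -0.145,"y": 0.036,"z": 0,"rx": 0,"ry": 0,"rz": 0.84,"hand": 1},{"x": -0.17,"y": 0.042,"z": 0,"rx": 0,"ry": 0,"rz": 0.98,"hand": 1},{"x": -0.19,"y": 0.047,"z": 0,"rx": 0,"ry": 0,"rz": 1.12,"hand": 1}]'

```text
time: 17.65
tcp_pos: [0.5675, -0.2881, 0.1993]
tcp_rot: [-0.001, 0.983, 0.184, -0.001]
force: [-0.0, 0.8, -0.7]
width: 0.456
grip_force: 40.4
```

```bash
python3 - <<'E'
from h import *
target([.583,-.386,.2],np.radians(-15)); print(r.get_state()["tcp_pos"],r.get_state()["q"])
E
```

```text
shift [-0.021   0.0969 -0.0008] rotvec [-0.0011  0.0017  0.6323]
[ 0.56746281 -0.28808976  0.1993499 ] [-5.27294881e-01  5.19550131e-01  1.28930459e+00 -5.49405080e-05
  1.33475711e+00  6.72980653e-01]
```

Request:
drive_tool --increments '[{"x": -0.004,"y": 0.019,"z": 0,"rx": 0,"ry": 0,"rz": 0.12,"hand": 1},{"x": -0.008,"y": 0.038,"z": 0,"rx": 0,"ry": 0,"rz": 0.25,"hand": 1},{"x": -0.012,"y": 0.057,"z": 0,"rx": 0,"ry": 0,"rz": 0.38,"hand": 1},{"x": -0.016,"y": 0.076,"z": 0,"rx": 0,"ry": 0,"rz": 0.5,"hand": 1},{"x": -0.021,"y": 0.097,"z": 0,"rx": 0,"ry": 0,"rz": 0.632,"hand": 1},{"x": -0.021,"y": 0.097,"z": 0,"rx": 0,"ry": 0,"rz": 0.632,"hand": 1},{"x": -0.021,"y": 0.097,"z": 0,"rx": 0,"ry": 0,"rz": 0.632,"hand": 1}]'

```text
time: 18.35
tcp_pos: [0.5836, -0.3847, 0.1993]
tcp_rot: [-0.001, 0.992, -0.127, -0.001]
force: [0.7, 0.8, -1.1]
width: 0.453
grip_force: 40.4
```

```bash
python3 held.py h2; python3 - <<'E'
from h import *
target([.583,-.386,.071],np.radians(-15))
m=r.camera_model("wrist"); im,d=r.capture("wrist"); P=cloud("wrist",d,m)
k=(d>0)&(abs(P[...,2]-.112)<.005)&(abs(P[...,1]+.357)<.08)&(P[...,0]<.54); q=P[k]; print(len(q))
if len(q)>50: print(cv2.minAreaRect(q[:,:2].astype(np.float32)))
E
```

```text
[ 0.58357372 -0.3846641   0.19931267] [-5.72458266e-04  9.91956466e-01 -1.26575066e-01 -8.91685494e-04] [-6.35217386e-01  6.68200817e-01  1.05888907e+00  1.33797591e-04
  1.41661790e+00  1.18938941e+00] 0.45278803509863874
scene 0.75 px 44 69 171 199
 med [ 0.60544038 -0.39096058  0.21764393]  normal [ 0.01687707 -0.06612868  0.99766836] ((0.5934644341468811, -0.38710492849349976), (0.04245969280600548, 0.07631316781044006), 77.44811248779297)
[ 0.58389273 -0.38402877  0.20018832] [-3.12954885e-04  9.92015493e-01 -1.26114995e-01 -4.14269825e-04] [-6.34217538e-01  6.66773359e-01  1.05916622e+00  1.45811146e-04
  1.41668142e+00  1.18945981e+00] 0.4544591226062561
wrist 0.59 px 211 300 176 337
 med [ 0.59538357 -0.3871387   0.2182706 ]  normal [ 0.00474371 -0.00261671  0.99998532] ((0.5863156914710999, -0.38523200154304504), (0.04023975133895874, 0.09127331525087357), 75.55461883544922)
[ 0.58400891 -0.38403127  0.20075048] [-8.15673878e-05  9.91987011e-01 -1.26339844e-01 -8.96922364e-05] [-6.34090696e-01  6.66183943e-01  1.05882021e+00  5.60779937e-05
  1.41682456e+00  1.19005379e+00] 0.45897394042718465
shift [-0.0005  0.0019  0.1299] rotvec [ 0.     -0.0001  0.0078]
804
((0.4610869586467743, -0.3528193533420563), (0.09558026492595673, 0.05565480887889862), 75.73467254638672)
```

View pics/h2_wrist.png

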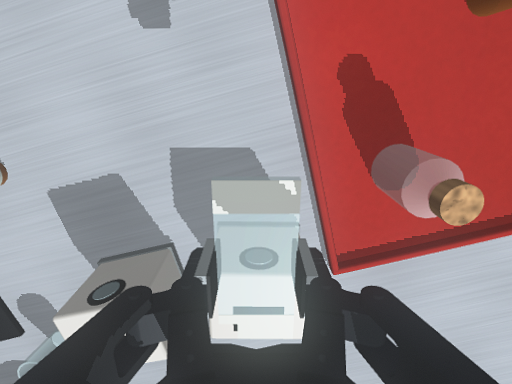

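The wrist view shows the slide held square, with its plain frosted end at the top (255,195) and the notched end at the bottom toward the reader, hidden behind the gripper. A pink bottle stands at (430,190), so I'll check clearance before descending.

```bash
python3 - <<'E'
from h import *
z=np.load("scene0.npz"); P=cloud("scene",z["d"]); k=(z["d"]>0)&(P[...,2]>.04)&(P[...,1]<-.41)&(P[...,1]>-.7)&(abs(P[...,0]-.58)<.2)
q=P[k]; print(len(q),q.min(0),q.max(0))
E
```

```text
1005 [ 0.48180126 -0.57617329  0.04006129] [ 0.57344339 -0.4100541   0.129276  ]
```

Request:
drive_tool --increments '[{"x": 0,"y": 0.001,"z": 0.015,"rx": 0,"ry": 0,"rz": 0,"hand": 1},{"x": 0,"y": 0.002,"z": 0.035,"rx": 0,"ry": 0,"rz": 0,"hand": 1},{"x": 0,"y": 0.002,"z": 0.055,"rx": 0,"ry": 0,"rz": 0,"hand": 1},{"x": 0,"y": 0.002,"z": 0.075,"rx": 0,"ry": 0,"rz": 0,"hand": 1},{"x": 0,"y": 0.002,"z": 0.095,"rx": 0,"ry": 0,"rz": 0,"hand": 1},{"x": 0,"y": 0.002,"z": 0.112,"rx": 0,"ry": 0,"rz": 0,"hand": 1},{"x": 0,"y": 0.002,"z": 0.124,"rx": 0,"ry": 0,"rz": 0,"hand": 1},{"x": 0,"y": 0.002,"z": 0.129,"rx": 0,"ry": 0,"rz": 0,"hand": 1}]'

```text
time: 19.5
tcp_pos: [0.583, -0.3864, 0.0701]
tcp_rot: [-0.0, 0.992, -0.127, -0.001]
force: [-0.4, -0.3, -0.4]
width: 0.459
grip_force: 40.4
```

Request:
drive_tool --increments '[{"x": 0,"y": 0,"z": 0,"rx": 0,"ry": 0,"rz": 0,"hand": 1},{"x": 0,"y": 0,"z": 0,"rx": 0,"ry": 0,"rz": 0,"hand": 1},{"x": 0,"y": 0,"z": 0,"rx": 0,"ry": 0,"rz": 0,"hand": 1},{"x": 0,"y": 0,"z": 0,"rx": 0,"ry": 0,"rz": 0,"hand": 1}]'

```text
time: 19.9
tcp_pos: [0.5836, -0.3869, 0.0725]
tcp_rot: [0.0, 0.992, -0.127, 0.001]
force: [0.6, 0.2, -1.1]
width: 0.456
grip_force: 40.4
```

```bash
python3 held.py h3; python3 - <<'E'
import cv2,numpy as np
a=cv2.imread("pics/h3_side.png"); b=cv2.imread("pics/h3_scene.png")
cv2.imwrite("pics/h3.png",np.hstack([cv2.resize(a[110:260,200:350],(400,400)),cv2.resize(b[150:260,50:180],(400,400))]))
E
```

```text
side 0.5 px 248 273 139 146
 med [ 0.56660756 -0.37834658  0.0900056 ]  normal [2.15602584e-04 2.07557340e-02 9.99784553e-01] ((0.58281010389328, -0.38534361124038696), (0.04220953211188316, 0.08591432869434357), 74.50904846191406)
[ 0.5836155  -0.38690779  0.07254868] [ 2.86187472e-04  9.91872150e-01 -1.27237194e-01  5.02318300e-04] [-6.37715143e-01  7.82161786e-01  1.17064874e+00 -9.64289992e-06
  1.18762592e+00  1.18825089e+00] 0.4563165298885883
[ 0.5834768  -0.38680628  0.0722078 ] [ 1.42883715e-04  9.91870062e-01 -1.27254450e-01  2.55794032e-04] [-6.37719883e-01  7.82474766e-01  1.17095377e+00  4.46045941e-07
  1.18757813e+00  1.18827715e+00] 0.45754568477207
wrist 0.59 px 211 301 175 338
 med [ 0.59456981 -0.38978367  0.08950276]  normal [ 0.00458701 -0.00341104  0.99998366] ((0.5855385661125183, -0.3877531886100769), (0.04027729108929634, 0.09159769862890244), 75.33065795898438)
[ 0.58343096 -0.3867767   0.07200289] [ 6.92914594e-05  9.91869197e-01 -1.27261427e-01  1.45111826e-04] [-6.37732055e-01  7.82728132e-01  1.17102327e+00  2.23981998e-05
  1.18752031e+00  1.18827083e+00] 0.45239005740018784
```

View pics/h3.png

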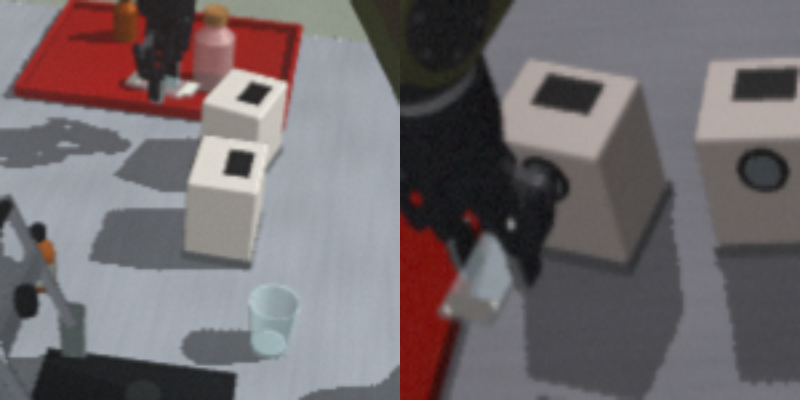

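The slide is held level in front of the right-hand reader's window. Its label end is computed at (0.541,-0.376,0.087), about 2 mm from the target spot.

```bash
python3 -c "
from plant import r
s=r.get_state(); print(s['time'],s['grip_force'],s['force']); print(r.job_done())"
```

```text
20.2 40.39772629737854 [ 0.53040638  0.60965163 -0.32616196]
the job is handed in; nothing more can be done
None
```

I pressed the lever onto the slide and eased it back up, then handed the job in at about 20 s with the slide held level, frosted face up, and its notched end measured about 2 mm from the reader spot; no verdict came back.

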